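Test the bench's emergency stop and restart

ROBOT

A 7-joint arm with a two-finger parallel gripper is mounted at the origin on the work surface. World frame = base frame: x ahead of the robot, y to its left, z up, the work surface at z = 0. Lengths are in mm, angles in rad, forces in N, time in s.
With the tool pointing down it reaches from about 350 to 900 mm from the base axis. Payload 7.2 kg.
Tool frame: the origin (TCP) lies at the very end of the fingers, on their centre line; the grasp point (between the pads) lies behind it (r.tcp_to_grasp is the z of the grasp point in the tool frame, in mm); z points along the fingers, y is the line along which they close (so a half turn about z gives the same grasp; the last joint's range is limited). The gripper opens to 88 mm and grips with 3 to 60 N. Pads are 20 mm wide; open, the fingers measure 115 mm over their backs; the gripper's body (75 mm by 178 mm) begins 61 mm behind the grasp point.
Start: joints at [-1.338, 0.411, -0.013, 1.596, 0.006, 1.134, -0.082], TCP at [185.187, 596.938, 222.653] pointing down, gripper open.
Joint ranges: [-2.95, 2.95], [-0.29, 1.99], [-1.47, 1.44], [0.14, 2.54], [-1.03, 4.17], [0.13, 1.85], [-2.86, 2.86]. Speed limits (rad/s): [2.39, 2.39, 3.01, 3.01, 3.14, 3.14, 3.14].

INTERFACE

Orientations are given as a unit quaternion [x, y, z, w].
In Python, from rig import r gives the robot as it stands. Calls block until the motion is done:
- r.move_pose(position, orientation): joint-space move of the TCP to a pose.
- r.line_to(position, ori=None, v=150, contact_N=None): straight line of the TCP; ori=None keeps the orientation; v is the mean speed in mm/s. With contact_N (N) it stops when the force on the tool has changed by that much, and returns True; else False.
- r.goto_joints(angles): joint-space move.
- r.ungrasp() and r.close_gripper(): open the fingers fully, or close them until they stop; the grip force is fixed at half the most.
- r.sleep(seconds).
- r.ik(position, orientation): joint angles nearest the present ones, or None.
- r.observe(): the state.
- r.capture(name): name is "side" or "top"; returns the picture (420x560x3 uint8, blue, green, red); there is no depth.
- r.camera_info(name): a dict with "mtx" (3x3 intrinsics, pixels), "world_to_cam" (4x4, takes a point from world to camera coordinates). Camera axes: x right, y up, looking along -z (the intrinsics and any distortion apply to the point x, -y, -z); pixel columns grow to the right and rows downward; lengths in mm; the calibration is good to about 2 mm. A picture is of the moment at which its call begins. camera_info takes no time and is no camera call.
A pose or a line that the arm cannot do raises r.MotionError and nothing moves.
- r.job_done(): hands the job in; it is judged then, once.
The state is a dict: "clock": time; "joints": joint angles; "joint_vel": joint speeds; "joint_efforts": joint torques, N m; "tool_pos": TCP position; "ee_rot": TCP orientation; "ft_force": force on the tool from outside, world axes, zero at the start; "ft_torque": the same for the moment, N m; "finger_gap": finger opening in mm; "grip_force": force on a finger pad.
Only numpy, scipy, OpenCV 4.12 (cv2) and the standard library are available. Lean on these libraries where they do the work, as an engineer would, in place of code of your own. Each camera call takes 0.05 s, during which the arm holds its last target. There are 200 camera calls.

TASK

Test the emergency stop of the bench power box and bring the bench back on. Press the big mushroom button down until it latches and stays in, then twist it clockwise (seen from above) so that it springs fully out again; turn it by pushing one side of the raised bar on its head with a fingertip, without pinching the bar between the fingers. Then press the flat round push button on the same box right down, let it come up, and leave the box and everything else on the bench where they are.

Things in the scene. Friction and masses are not known exactly. Their poses are not given: they have to be found in the camera images.
- power_box: Bench power box: light-grey steel case, 170 mm deep (x), 240 mm wide (y), top panel 72 mm above the bench, about 6 kg, standing loose on rubber feet. Origin: centre of its underside; x to its rear (vent slots), y to its left, z up. On its top panel are the mushroom button (axis at x = 0, y = +55 mm) and the flat push button (axis at x = -20 mm, y = -65 mm)
- mushroom: Head of the mushroom button: 60 mm dome in a low collar (76 mm outside, rim 12 mm over the panel), with a raised bar across it: 50 mm long, 12 mm thick, 15 mm above the crown; bar top 42 mm over the panel when out. Origin: on the axis, at panel height when out, sinks with the head. y along the bar, x across it, z up, turning with the head; at rest the axes are parallel to the box's
- stop_top (a point): Centre of the top of the raised bar, on the mushroom's axis; moves down with it
- stop_push (a joint): How far the mushroom is pressed in, m: 0 out, 0.007 hard stop. About 4 N starts it and about 10 N carries it past the click (some 20 N when pushed fast); press it to the stop. Let go, it stays latched at about 0.0047; released by the twist it springs back to 0
- stop_turn (a joint): Twist of the mushroom's head, rad, growing clockwise seen from above: 0 at rest, end stop 1.0. Turning it while latched takes 0.02 to 0.05 N m; the latch lets go at about 0.65 rad. A spring turns the head back to 0 when it is no longer pushed
- bar_back: Flank of the raised bar on the mushroom's +x side (the side facing the box's rear at rest); 49 mm long, 18 mm high, its upper edge 2.5 mm below the bar's top. Origin: the same as the mushroom's
- bar_front: Flank of the raised bar on the mushroom's -x side (the side facing the robot at rest); as bar_back. Origin: the same as the mushroom's
- on_top (a point): Centre of the top of the flat round push button (26 mm diameter, in a 36 mm metal bezel), 13 mm above the panel (85 mm above the bench) when up; moves down with it
- on_button (a joint): How far the flat push button is pressed, m: 0 up, 0.006 right down; about 5 N presses it right down; it springs back up when let go
- heatsink: Small finned aluminium heatsink, 36 x 36 x 22 mm, lying loose on the power box's rear right part. Origin: centre of its underside
- solder_reel: Reel of solder standing on its flange behind the power box, 54 mm diameter, 46 mm high. Origin: centre of its underside
- board: Computer main board on brass standoffs, 170 x 170 mm, up to 40 mm high, on the other half of the bench. Origin: centre of its underside
- screwdriver: Screwdriver, 170 mm long, 26 mm thick handle, lying in front of the main board. Origin: under its middle
- multimeter: Hand multimeter lying on its back, 165 x 80 x 40 mm, at the right. Origin: centre of its underside
- parts_tray: Divided component tray, 100 x 160 x 30 mm, at the left. Origin: centre of its underside
- flux_bottle: Small bottle with black cap, 44 mm diameter, 95 mm high, at the far right. Origin: centre of its underside

How it is judged (in metres and radians):
On the way, in this order (a step that is already met when the one before it is completed fails the run):
1. the mushroom button is pressed in past its click, or stays latched in with the finger off it ((value of joint stop_push above 0.0061 m or (value of joint stop_push above 0.0038 m and contact force between the fingers and mushroom below 0.1 N))), for 0.1 s.
2. the mushroom is twisted and has sprung out (value of joint stop_push below 0.0015 m), for 0.1 s.
3. the flat push button is pressed right down (value of joint on_button above 0.0045 m), for 0.05 s.
At the end, for the whole second after the job is handed in: the mushroom is fully out (within 1 mm) and turned back to rest (within 0.12 rad), the flat push button is up again (within 1 mm), and the power box stands still within 12 mm of where it was (value of joint each of stop_push, on_button below 0.001 m and value of joint stop_turn below 0.12 rad and distance of power_box from where it was at the start of the episode below 0.012 m and linear speed of power_box below 0.01 m/s); the robot touches nothing.
It fails at once if the mushroom's bar is pinched: fingers push on both of its flanks at once (more than 1 N each) (contact force between the fingers and bar_back above 1 N and contact force between the fingers and bar_front above 1 N).
It fails at once if the power box is lifted, tipped or shoved out of its place (more than 12 mm, or 0.06 rad of tilt) (distance of power_box from where it was at the start of the episode above 0.012 m or angle between power_box's own z axis and vertical above 0.06 rad).
It fails at once if another thing on the bench is carried or pushed more than 25 mm (distance of any of heatsink, solder_reel, board, screwdriver, multimeter, parts_tray, flux_bottle from where it was at the start of the episode above 0.025 m).
It also fails if it takes over 45 s, if anything falls off the work surface, if the arm or the gripper's body presses on something with over 40 N, if the wrist force passes 120 N, or if a joint passes its speed limit or range.

## Working session

There is one attempt and no reset: what is moved stays moved. The work goes in short steps, each a Python script; the robot and the scene stay as the last script left them, time stands still between calls to the robot, and variables do not carry over. Pictures are saved under pics/ and viewed, at most 10 in all, crops included, and the job is handed in when it is done.

```bash
mkdir -p pics; python3 - <<'E'
from rig import r
import cv2
for n in("top","side"):
    cv2.imwrite(f"pics/{n}0.png",r.capture(n)); c=r.camera_info(n); print(n,c)
o=r.observe(); print(o, r.tcp_to_grasp)
E
```

```text
top {'mtx': array([[386.73008157,   0.        , 279.86764112],
       [  0.        , 386.73008157, 210.85687791],
       [  0.        ,   0.        ,   1.        ]]), 'world_to_cam': array([[ 2.42098730e-02, -9.99649537e-01,  1.07091467e-02,
        -2.52526844e+01],
       [ 9.96650069e-01,  2.49715355e-02,  7.78785059e-02,
        -5.52195852e+02],
       [-7.81186362e-02,  8.78784311e-03,  9.96905338e-01,
        -1.19340173e+03],
       [ 0.00000000e+00,  0.00000000e+00,  0.00000000e+00,
         1.00000000e+00]])}
side {'mtx': array([[399.19727697,   0.        , 278.92259046],
       [  0.        , 399.19727697, 216.43360932],
       [  0.        ,   0.        ,   1.        ]]), 'world_to_cam': array([[ 8.67879653e-01, -4.96321796e-01, -2.12033626e-02,
        -4.83729198e+02],
       [ 2.55980645e-01,  4.10218844e-01,  8.75325316e-01,
        -2.43191113e+02],
       [-4.25745014e-01, -7.65104683e-01,  4.83069361e-01,
        -9.43516816e+02],
       [ 0.00000000e+00,  0.00000000e+00,  0.00000000e+00,
         1.00000000e+00]])}
{'clock': 0.1, 'joints': array([-1.33819364,  0.41187611, -0.01270841,  1.5969434 ,  0.00560447,
        1.13429984, -0.08218806]), 'joint_vel': array([ 0.0003883 , -0.00293996,  0.00050727, -0.0025245 , -0.0006001 ,
       -0.00042284, -0.00070738]), 'joint_efforts': array([ 2.33565137e-03, -5.89100289e+01,  6.43646233e-01, -2.91711956e+01,
       -5.38198091e-02,  1.44337543e-02,  8.66430264e-05]), 'tool_pos': array([185.08526051, 596.49185032, 221.86511242]), 'ee_rot': array([ 1.49817787e-01,  9.88713343e-01, -7.43364926e-04, -5.67847091e-05]), 'ft_force': array([ 5.69972710e-01, -4.61587643e-04,  6.30992204e-01]), 'ft_torque': array([ 0.01791164, -0.0340019 ,  0.00058274]), 'grip_force': 0.0, 'finger_gap': 87.81391104518529} -18.700000000000003
```

View pics/top0.png

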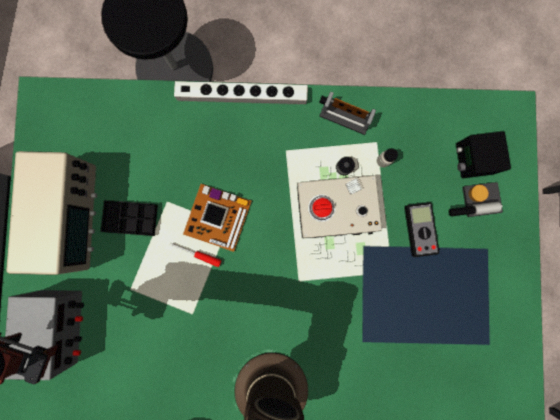

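View pics/side0.png

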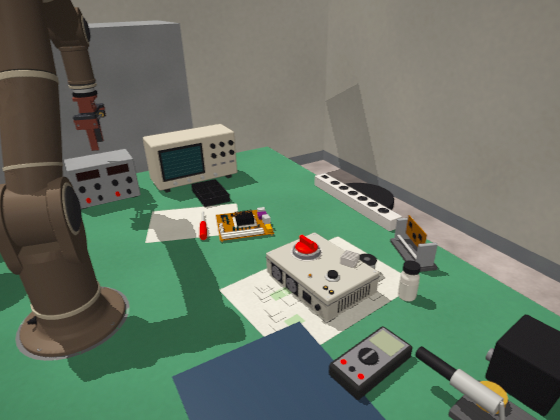

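The top view shows the box at about (297–382, 177–238), with the mushroom at (322,207), the flat button at (363,211) and the heatsink at (353,185). In the side view the mushroom is at (306,246) and the button at (332,275). Next I'll measure their centres.

```bash
cat > h.py <<'E'
import numpy as np, cv2
from rig import r
def ray(n,uv):
    c=r.camera_info(n); M=c["world_to_cam"]; R,t=M[:3,:3],M[:3,3]
    d=np.linalg.inv(c["mtx"])@[*uv,1]; d=R.T@(d*[1,-1,-1]); return -R.T@t,d
def onplane(n,uv,z):
    o,d=ray(n,uv); return o+d*(z-o[2])/d[2]
def tri(a,b):
    (o1,d1),(o2,d2)=ray("top",a),ray("side",b)
    s=np.linalg.lstsq(np.c_[d1,-d2],o2-o1,rcond=None)[0]
    p,q=o1+s[0]*d1,o2+s[1]*d2; return (p+q)/2,np.linalg.norm(p-q)
def blob(m,box):
    x0,y0,x1,y1=box; k=np.zeros_like(m); k[y0:y1,x0:x1]=m[y0:y1,x0:x1]
    n,l,s,c=cv2.connectedComponentsWithStats(k); i=1+np.argmax(s[1:,4]); return c[i],s[i]
E
python3 - <<'E'
from h import *
T=cv2.imread("pics/top0.png");S=cv2.imread("pics/side0.png")
red=lambda I:((I[...,2]>110)&(I[...,1]<90)&(I[...,0]<90)).astype(np.uint8)
dark=lambda I:(I.max(2)<70).astype(np.uint8)
rt,rs=blob(red(T),(300,185,345,225)),blob(red(S),(285,225,330,262))
bt,bs=blob(dark(T),(353,202,373,220)),blob(dark(S),(322,266,342,284))
print(rt,rs,bt,bs)
m=onplane("top",rt[0],72+20); b=onplane("top",bt[0],85)
print(m,b,np.linalg.norm((m-b)[:2])); print(tri(rt[0],rs[0]),tri(bt[0],bs[0]))
d=(b-m)[:2]; print("yaw",np.arctan2(d[1],d[0])-np.arctan2(-120,-20))
a=cv2.resize(T[165:250,285:395],None,fx=5,fy=5,interpolation=cv2.INTER_CUBIC);cv2.imwrite("pics/tc.png",a)
a=cv2.resize(S[225:325,255:390],None,fx=5,fy=5,interpolation=cv2.INTER_CUBIC);cv2.imwrite("pics/sc.png",a)
E
```

```text
(array([322.13915858, 207.10679612]), array([312, 198,  21,  19, 309], dtype=int32)) (array([305.63917526, 245.40893471]), array([294, 235,  24,  19, 291], dtype=int32)) (array([362.36956522, 210.10869565]), array([359, 207,   8,   7,  46], dtype=int32)) (array([332.22058824, 273.94117647]), array([328, 270,  10,   9,  68], dtype=int32))
[ 561.42941369 -136.06739883   92.        ] [ 556.09584479 -257.23298137   85.        ] 121.2829145080107
(array([ 561.48236194, -136.11956714,   91.6638821 ]), np.float64(0.050706264113552994)) (array([ 556.623816  , -258.28815623,   80.72064866]), np.float64(0.37287802624152067))
yaw 0.12115823139670145
```

View pics/tc.png

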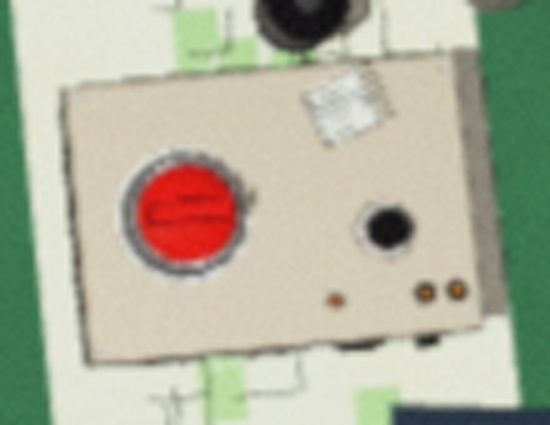

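View pics/sc.png

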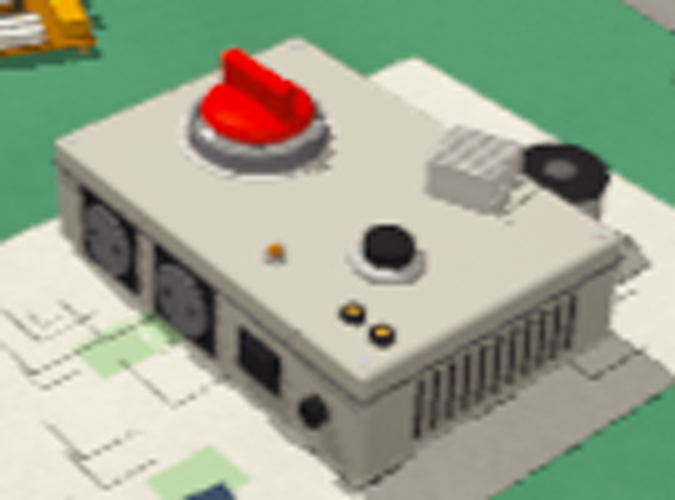

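The crops show the box yawed about +0.12 rad; the top-panel edges and the mushroom-to-button vector agree. The bar runs along box y. The measured spacing is 121.3 mm against a nominal 121.7 mm, and the two-view heights fit. Next I press the mushroom.

```bash
cat >> h.py <<'E'
yaw=0.12; M=np.array([561.4,-136.1]); B=np.array([556.2,-257.4])
ex=np.array([np.cos(yaw),np.sin(yaw)]); ey=np.array([-np.sin(yaw),np.cos(yaw)])
Q=[-np.sin(yaw/2),np.cos(yaw/2),0,0]
def P(x,y,z,c=M): return [*(c+x*ex+y*ey),z]
def st(s):
    o=r.observe(); p=o["tool_pos"]; d=p[:2]-M
    print(s,"t%.1f"%o["clock"],"box xy",np.round([d@ex,d@ey],1),"z%.1f"%p[2],"F",np.round(o["ft_force"],1),"gap%.1f"%o["finger_gap"])
E
python3 - <<'E'
from h import *
r.close_gripper()
p=r.observe()["tool_pos"]; r.line_to([p[0],p[1],300])
r.move_pose(P(0,0,200),Q); st("above")
r.line_to(P(0,0,122),v=80); st("near")
cv2.imwrite("pics/near.png",np.hstack([cv2.resize(r.capture("top")[165:250,285:395],(440,340)),cv2.resize(r.capture("side")[185:285,255:361],(360,340))]))
print(r.line_to(P(0,0,100),v=10,contact_N=30)); st("press")
E
```

```text
above t5.0 box xy [0.4 0.8] z199.9 F [-0.1  0.3 -0.7] gap0.7
near t6.2 box xy [ 0.3 -0.2] z122.5 F [0.6 0.4 0.4] gap0.6
True
press t7.8 box xy [ 0.2 -0.1] z107.3 F [-2.9  1.   9. ] gap0.5
```

View pics/near.png

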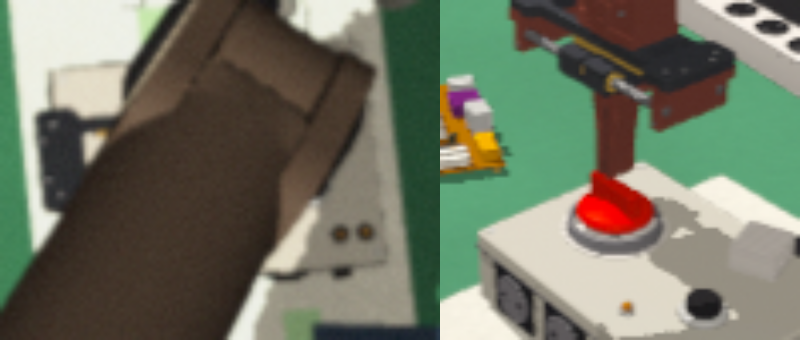

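The near view shows the closed fingertip centred over the bar, and the press reached z 107, which is the full 7 mm. I'll hold it there, lift off, and then twist by pushing the left end of the bar from the front.

```bash
python3 - <<'E'
from h import *
r.line_to(P(0,0,106),v=10,contact_N=30); r.sleep(.3); st("hold")
r.line_to(P(0,0,125),v=60); st("up")
r.line_to(P(-26,28,125)); r.line_to(P(-26,28,101),v=60); st("down")
cv2.imwrite("pics/tw0.png",cv2.resize(r.capture("side")[185:285,255:390],None,fx=4,fy=4))
for x in (-14,-10,-6,-2):
    c=r.line_to(P(x,28,101),v=25,contact_N=12); st(f"push {x} {c}")
    if c: break
cv2.imwrite("pics/tw1.png",cv2.resize(r.capture("side")[185:285,255:390],None,fx=4,fy=4))
cv2.imwrite("pics/tw.png",cv2.resize(np.hstack([cv2.imread("pics/tw0.png"),cv2.imread("pics/tw1.png")]),(800,300)))
E
```

```text
hold t8.3 box xy [ 0.3 -0.1] z107.2 F [-3.5  1.1 13.2] gap0.2
up t8.8 box xy [0.1 0.1] z125.1 F [-0.8 -0.7  0.6] gap0.3
down t9.8 box xy [-26.2  27.7] z100.6 F [ 0.3 -0.2 -0.2] gap0.8
push -14 False t10.4 box xy [-14.1  28.2] z100.9 F [-2.4  0.8 -0.1] gap0.5
push -10 False t10.8 box xy [-9.9 28.1] z100.9 F [-1.3  0.6  1.5] gap0.5
push -6 False t11.1 box xy [-5.7 27.7] z101.0 F [-1.7  0.1  1.2] gap0.1
push -2 False t11.4 box xy [-1.7 28.1] z101.0 F [-1.5 -0.   1.3] gap0.3
```

View pics/tw.png

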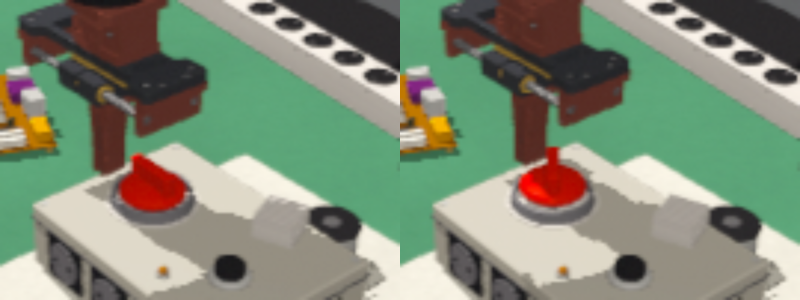

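The second frame shows the bar turned clockwise and the head standing higher. I'll push a little further with the force guard on, then back off and check.

```bash
python3 - <<'E'
from h import *
print(r.line_to(P(0.5,28,101),v=15,contact_N=8)); st("more"); r.sleep(.2)
r.line_to(P(-26,28,101),v=40); st("back"); r.line_to(P(-26,28,135))
r.line_to(P(0,0,135,B),v=200); st("over B")
red=lambda I:((I[...,2]>110)&(I[...,1]<90)&(I[...,0]<90)).astype(np.uint8)
S=r.capture("side")
for n,I in(("start",cv2.imread("pics/side0.png")),("latched/now",S)): print(n,blob(red(I),(285,225,330,262)))
cv2.imwrite("pics/now.png",cv2.resize(S[205:305,255:390],None,fx=5,fy=5))
E
```

```text
False
more t11.7 box xy [ 0.8 28.4] z101.0 F [-1.5  2.1  0.7] gap0.7
back t12.7 box xy [-25.8  27.5] z101.1 F [ 1.5  0.2 -0.1] gap0.3
over B t14.0 box xy [ -19.8 -118.5] z134.3 F [-0.2 -0.1 -0.2] gap0.7
start (array([305.63917526, 245.40893471]), array([294, 235,  24,  19, 291], dtype=int32))
latched/now (array([305.71328671, 245.41608392]), array([295, 235,  23,  19, 286], dtype=int32))
```

View pics/now.png

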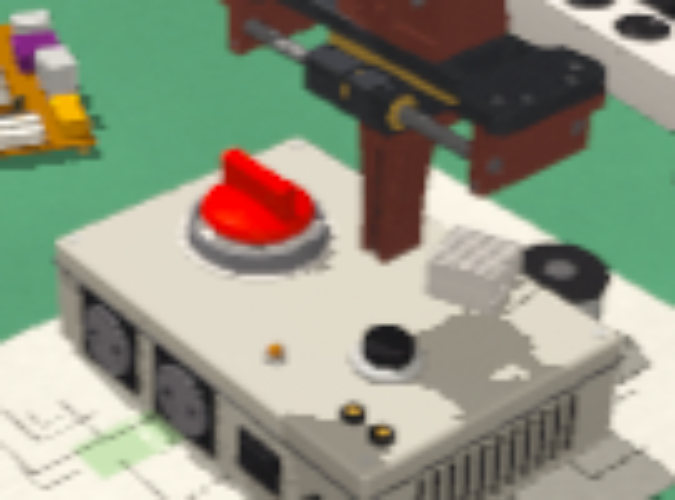

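The mushroom is fully out and back at rest: its red blob has the same centroid as at the start. The fingertip is above the flat button, so I press it now.

```bash
python3 - <<'E'
from h import *
r.line_to(P(0,0,90,B),v=60); st("near")
print(r.line_to(P(0,0,76,B),v=12,contact_N=20)); st("press"); r.sleep(.2); st("hold")
r.line_to(P(0,0,135,B),v=60); r.line_to(P(-60,0,220,B)); r.sleep(.5); st("clear")
red=lambda I:((I[...,2]>110)&(I[...,1]<90)&(I[...,0]<90)).astype(np.uint8)
S=r.capture("side"); print(blob(red(S),(285,225,330,262)),blob((S.max(2)<70).astype(np.uint8),(322,266,342,284)))
E
```

```text
near t15.0 box xy [ -19.6 -120.1] z90.2 F [-0.1 -0.3  0.4] gap0.1
True
press t15.9 box xy [ -19.6 -119.8] z79.4 F [-2.1  0.6  7.7] gap0.6
hold t16.1 box xy [ -19.5 -119.8] z79.4 F [-1.7  1.4  7.8] gap0.7
clear t18.5 box xy [ -79.7 -119.8] z219.8 F [ 0.3 -0.  -0.6] gap0.3
(array([305.70242215, 245.43252595]), array([295, 235,  23,  19, 289], dtype=int32)) (array([332.25373134, 274.        ]), array([328, 270,  10,   9,  67], dtype=int32))
```

```bash
python3 -c "
from rig import r
print(r.job_done())"
```

```text
the job is handed in; nothing more can be done
None
```

I pressed the mushroom to its stop, twisted it free with one fingertip, and pressed the flat push button to its stop; both buttons are back up, the box shows no shift in the side camera, and the job was handed in at about 18.5 s, with no verdict returned.

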